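# Crack the stuck lid of the dry box

### The arm

A 7-joint arm with a two-finger parallel gripper is mounted at the origin on a cart in front of the work surface, level with it; the furniture and walls round the work are solid. World frame = base frame: x ahead of the robot, y to its left, z up, the work surface at z = 0. Lengths are in m, angles in rad, forces in N, time in s.
With the tool pointing down it reaches from about 0.4 to 0.875 m from the base axis. Payload 19.3 kg.
Tool frame: the origin (TCP) lies at the very end of the fingers, on their centre line; the grasp point (between the pads) lies 19 mm behind it; z points along the fingers, y is the line along which they close (so a half turn about z gives the same grasp; the last joint's range is limited). The gripper opens to 85 mm and grips with 20 to 120 N. Pads are 22 mm wide; open, the fingers measure 114 mm over their backs; the gripper's body (76 mm by 85 mm) begins 54 mm behind the grasp point. The pads swing forward as they close: fully open they stand 13 mm farther back than shut.
Start: joints at [-1.249, 0.521, -0.036, 1.599, 0.021, 1.021, -0.113], TCP at [0.239, 0.578, 0.231] pointing down, gripper open.
Joint ranges: [-2.91, 2.91], [-0.3, 2.13], [-1.5, 1.42], [0.17, 2.43], [-1.26, 4.41], [0.16, 1.93], [-2.52, 2.52]. Speed limits (rad/s): [1.89, 1.89, 2.39, 2.39, 3.01, 3.01, 3.01].

### API

Orientations are given as a rotation vector (axis times angle).
In Python, from workcell import observe, snapshot, camera_info, job_done gives the robot as it stands.
- The arm moves only by the tool jog_arm, never from a script. Its argument "motion" is a list of rows, each a list of 3 entries, a list of its own where there are three numbers: the finger opening in mm, from 0 to 85.4, then the shift along the tool's x, y, z in mm, then the turn about the tool's z in degrees. A call has 1 to 12 rows; each row shifts and turns the commanded pose from where the row before left it, along the tool's axes as they then stand; what a row does not reach is not made up. A row lasts 1/12 s, in which the tool goes at most 41.7 mm and 7.16 degrees, less where a joint would pass 70% of its speed; a pose out of reach is approached as far as the arm can. A call with a gripper value outside its range is refused whole. The fingers move at their own pace and stop on an object; "newtons" is the grip in N (left out, the last holds). Time passes only in rows, so rows that do not move let the fingers close. It gives the time, the measured TCP pose, the force, the opening and the grip force at its end, in the units of the state.
- observe(): the state, without advancing time (a new reading comes with each control period).
- snapshot(name): name is "scene" or "top" or "wrist"; returns the picture (400x640x3 uint8, red, green, blue); there is no depth.
- camera_info(name): a dict with "camera_matrix" (3x3 intrinsics, pixels), "world_to_cam" (4x4, takes a point from world to camera coordinates); the wrist camera has in their place "hand_eye" (4x4, takes a point from camera to tool coordinates, whose origin is the TCP and whose axes are the flange's). Camera axes: x right, y down, z forward; pixel columns grow to the right and rows downward; lengths in m; the calibration is good to about 2 mm. A picture is of the moment at which its call begins: read the wrist's pose just before it. camera_info takes no time and is no camera call.
- job_done(): hands the job in; it is judged then, once.
The state is a dict: "clock": time; "joint_positions": joint angles; "dq": joint speeds; "joint_torque": joint torques, N m; "tcp_pos": TCP position; "orientation": TCP orientation; "ft_force": force on the tool from outside, world axes, zero at the start; "wrist_torque": the same for the moment, N m; "width": finger opening in m; "finger_force": force on a finger pad.
Only numpy, scipy, OpenCV 4.12 (cv2) and the standard library are available. Lean on these libraries where they do the work, as an engineer would, in place of code of your own. Each camera call takes 0.05 s, during which the arm holds its last target. There are 200 camera calls.

### The job

The lid of the small clear dry box sticks to its rubber gasket. First roll the steel hold-down roller that lies on the lid over to the hinge side, until it rests against the raised stop there; roll it along the lid so that it turns, do not lift it off. Then take the lid by its handle, pull until the seal lets go and stop with the lid only slightly open, its handle-side edge about 25 mm up; do not let it fly open. Finish while still holding the lid there, and leave the other things alone.

Things in the scene. Friction and masses are not known exactly. Their poses are not given: they have to be found in the camera images.
- dry_box: Clear square box on a grey foot, fixed; 150 x 150 mm (foot 152), 72 mm high to its black gasket. Origin: centre of its underside, on the bench. x axis: from the handle side to the hinge side; y along the hinge; z up. Its plain grey lid is 150 x 150 x 12 mm: the top face of the shut lid is 84 mm above the bench.
- lid (a joint): Lid hinge (rad): 0 shut, grows as the handle-side edge rises (0.1 rad = 15 mm). The seal holds it: the upward pull needed at the handle rises to a peak of about 13 N (lid's weight included) while that edge goes up its first 3 mm, and is gone by 10 mm; beyond that only the lid's weight, about 2 N, is felt. It does not stay open: let go, it falls shut.
- lid_handle (a point): Middle of the lid's handle, on the axis of a round steel bar 12 mm thick, 84 mm long, parallel to the hinge, on a post at each end, near the lid's free edge. 28 mm above the lid's top face (112 mm above the bench when shut), 137 mm horizontally from the hinge axis, 62 mm from the box's centre; 22 mm free under the bar. Turns with the lid.
- lid_hinge (a point): Point on the hinge axis, in the middle of the lid's hinge-side edge, 72 mm above the bench (12 mm below the lid's top face) and 75 mm from the box's centre.
- lid_stop (a point): Foot of the raised stop (10 mm high, along the hinge side of the lid's top face; lips as high run along both sides, 138 mm apart inside), in the middle of its front face, 67 mm from the box's centre. x to the hinge side, y along the hinge, z out of the lid; turns with the lid. A roller against the stop has its axis 14 mm in front of and above this point.
- roller_center (a point): Centre of the steel hold-down roller, 0.2 to 0.33 kg: a bar 14 mm thick, 110 mm long, with a collar 28 mm thick and 20 mm wide at each end (70 mm of thin bar between). It lies loose across the lid on its collars, roughly parallel to the hinge, near the lid's middle, axis 14 mm above the lid and 56 to 74 mm from the handle's. y axis along the bar. Rolls freely when pushed at its thin middle.
- beaker: Bystander: 100 ml beaker, 55 mm wide and 70 mm high, standing on the bench. Origin: centre of its underside.
- brass_weight: Bystander: brass weight with a knob, 32 mm wide and 42 mm high. Origin: centre of its underside.
- tube_cap: Bystander: loose ribbed tube cap, 34 mm wide and 12 mm high, lying on the bench. Origin: centre of its underside.

How it is judged:
On the way, in this order (a step that is already met when the one before it is completed fails the run):
1. the roller turns as it goes: it has rolled at least a fifth of a turn along the shut lid (angle between roller_center's own z axis and vertical above 1.2 rad and value of joint lid below 0.02 rad).
2. the roller lies against the stop at the hinge side, the lid still shut (x of roller_center in the frame of lid_stop above -0.024 m and z of roller_center in the frame of lid_stop below 0.02 m and value of joint lid below 0.02 rad), for 0.2 s.
3. the seal is broken: the lid is open past the reach of the seal, lifted by the fingers (value of joint lid above 0.07 rad and contact force between the fingers and dry_box above 1 N), for 0.1 s.
At the end, for the whole second after the job is handed in: The lid is held still by the robot's fingers, its handle-side edge 13 to 42 mm up (0.09 to 0.28 rad), nothing else propping it, and the roller lies on the lid within 10 mm of the stop at the hinge side (value of joint lid between 0.09 and 0.28 rad and velocity of joint lid between -0.05 and 0.05 rad/s and contact force between the fingers and dry_box above 1 N and contact force between dry_box and beaker below 0.3 N and contact force between dry_box and brass_weight below 0.3 N and contact force between dry_box and tube_cap below 0.1 N and x of roller_center in the frame of lid_stop above -0.024 m and z of roller_center in the frame of lid_stop between 0.008 and 0.02 m); the arm keeps its last pose, push and grip.
It fails at once if the lid flew open: its edge more than 60 mm up (value of joint lid above 0.42 rad).
It fails at once if the roller was lifted more than 12 mm off the lid (z of roller_center in the frame of lid_stop above 0.026 m).
It fails at once if the roller left the lid (z of roller_center in the frame of lid_stop below 0 m).
It fails at once if a bystander was moved more than 25 mm (distance of any of beaker, brass_weight, tube_cap from where it was at the start of the episode above 0.025 m).
It also fails if it takes over 48 s, if anything falls off the work surface, if the arm or the gripper's body presses on something with over 40 N, if the wrist force passes 120 N, or if a joint passes its speed limit or range.

## Working session

There is one attempt and no reset: what is moved stays moved. The work goes in short steps, Python scripts to look and compute and a tool call to move; the robot and the scene stay as the last step left them, time stands still between calls to the robot, and variables do not carry over. Pictures are saved under pics/ and viewed, at most 10 in all, crops included, and the job is handed in when it is done.

Besides the shell and the picture viewer there is one more tool, called after "Emit:" as a command line: name --argument value ..., lists and objects as JSON in quotes. jog_arm: Moves the arm, as the interface text tells. Its arguments: {"type":"object","properties":{"motion":{"type":"array"},"newtons":{"type":"number"}},"required":["motion"]}

```bash
mkdir -p pics; python3 - <<'E'
from workcell import *
import cv2,numpy as np
s=observe();print({k:np.round(v,3) for k,v in s.items()})
for n in("scene","top"):
    im=snapshot(n);cv2.imwrite(f"pics/{n}0.png",im[:,:,::-1])
    c=camera_info(n);print(n,np.round(c["camera_matrix"],1).tolist(),np.round(c["world_to_cam"],3).tolist())
print(camera_info("wrist"))
E
```

```text
{'clock': np.float64(0.0), 'joint_positions': array([-1.249,  0.522, -0.036,  1.6  ,  0.021,  1.021, -0.113]), 'dq': array([ 0.001, -0.   , -0.   ,  0.001,  0.   ,  0.001, -0.001]), 'joint_torque': array([ 0.0000e+00, -9.2707e+01,  1.9800e+00, -3.6995e+01,  1.8000e-02,
        8.0000e-03,  0.0000e+00]), 'tcp_pos': array([0.239, 0.577, 0.231]), 'orientation': array([-6.110e-01, -3.081e+00,  2.000e-03]), 'ft_force': array([-0.062,  0.71 , -0.563]), 'wrist_torque': array([0.003, 0.005, 0.001]), 'finger_force': np.float64(0.0), 'width': np.float64(0.086)}
scene [[420.2, 0.0, 321.2], [0.0, 420.2, 198.8], [0.0, 0.0, 1.0]] [[0.914, -0.406, 0.017, -0.458], [-0.272, -0.643, -0.716, 0.32], [0.302, 0.65, -0.698, 0.958], [0.0, 0.0, 0.0, 1.0]]
top [[439.7, 0.0, 317.6], [0.0, 439.7, 200.7], [0.0, 0.0, 1.0]] [[0.027, -0.999, 0.017, 0.104], [-0.986, -0.029, -0.162, 0.548], [0.162, -0.012, -0.987, 1.15], [0.0, 0.0, 0.0, 1.0]]
{'camera_matrix': array([[353.56412704,   0.        , 329.0130063 ],
       [  0.        , 353.56412704, 196.68141093],
       [  0.        ,   0.        ,   1.        ]]), 'hand_eye': array([[-1.39319842e-03, -9.57733139e-01, -2.87654815e-01,
         7.44016725e-02],
       [ 9.99998396e-01, -1.01045844e-03, -1.47901803e-03,
        -9.99847679e-05],
       [ 1.12584134e-03, -2.87656414e-01,  9.57733011e-01,
        -1.42476062e-01],
       [ 0.00000000e+00,  0.00000000e+00,  0.00000000e+00,
         1.00000000e+00]])}
```

View pics/top0.png

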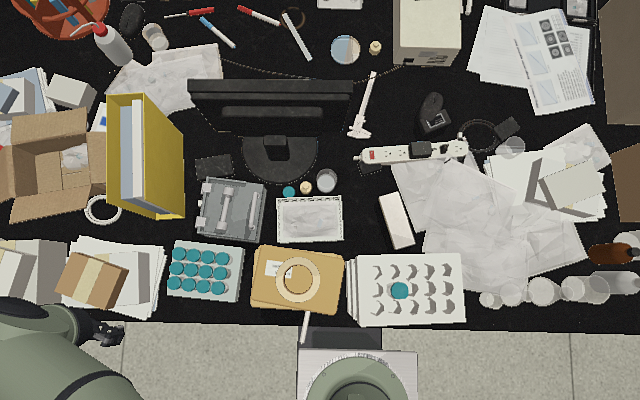

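View pics/scene0.png

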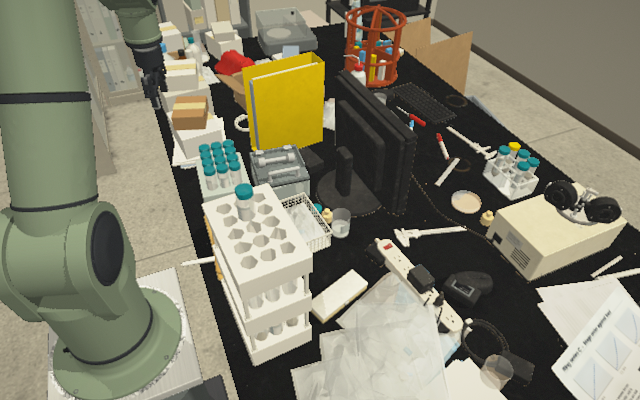

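The dry box is near (230,209) in the top picture, with the monitor and yellow binder close by. Its handle and roller are visible; zooming in on both views.

```bash
python3 - <<'E'
import cv2,numpy as np
a=cv2.imread("pics/top0.png")[165:255,180:290];b=cv2.imread("pics/scene0.png")[135:225,235:345]
a=cv2.resize(a,None,fx=7,fy=6.6,interpolation=2)[:594] if 0 else cv2.resize(a,(660,540),interpolation=2)
b=cv2.resize(b,(660,540),interpolation=2)
cv2.imwrite("pics/a.png",a);cv2.imwrite("pics/b.png",b)
E
```

```text
(no output)
```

View pics/a.png

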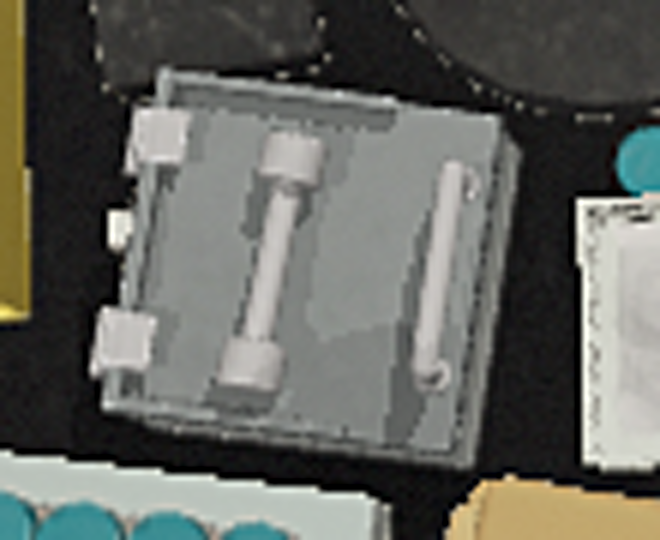

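View pics/b.png

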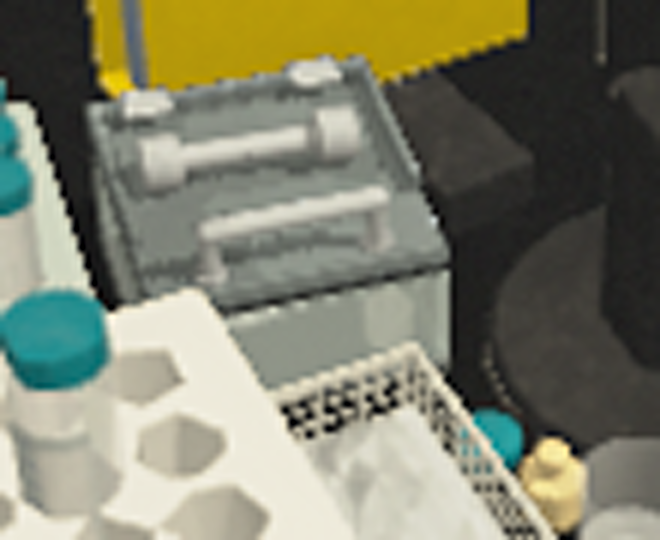

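Crops show the hinge on the left in top (world +y), with two hinge blocks there. In the top view, the handle bar runs from (255.8,192.5) to (251.2,227.5) and the roller collars are at (228.7,191) and (222,225). In the scene view, the handle ends are at (269,174) and (299,167.5).

```bash
cat > h.py <<'E'
import numpy as np
from workcell import *
from scipy.spatial.transform import Rotation as R
def ray(n,px,z,pose=None):
    c=camera_info(n);K=c["camera_matrix"]
    if n=="wrist":
        T=np.eye(4);T[:3,:3]=R.from_rotvec(pose["orientation"]).as_matrix();T[:3,3]=pose["tcp_pos"];T=T@c["hand_eye"]
    else: T=np.linalg.inv(c["world_to_cam"])
    d=T[:3,:3]@np.linalg.solve(K,[px[0],px[1],1]);o=T[:3,3]
    return o+d*(z-o[2])/d[2]
E
python3 - <<'E'
from h import *
f=lambda p:(180+p[0]/6,165+p[1]/6)
g=lambda p:(235+p[0]/6,135+p[1]/6)
for n,q,L in(("top",f,[(455,165,.112),(427,375,.112),(292,155,.1),(252,365,.1),(505,118,.084),(468,465,.084),(108,405,.094),(163,72,.094)]),("scene",g,[(205,232,.112),(383,195,.112),(160,162,.1),(338,130,.1)])):
    for p in L: print(n,np.round(ray(n,q(p),p[2]),4))
s=observe();print(R.from_rotvec(s["orientation"]).as_matrix().round(3))
E
```

```text
top [0.5496 0.2784 0.112 ]
top [0.4595 0.2857 0.112 ]
top [0.554  0.3503 0.1   ]
top [0.4628 0.3618 0.1   ]
top [0.5762 0.2612 0.084 ]
top [0.424 0.27  0.084]
top [0.4446 0.4231 0.094 ]
top [0.5901 0.4096 0.094 ]
scene [0.4642 0.2896 0.112 ]
scene [0.5529 0.2822 0.112 ]
scene [0.4645 0.3626 0.1   ]
scene [0.5559 0.3522 0.1   ]
[[-0.924  0.382 -0.   ]
 [ 0.382  0.924 -0.001]
 [-0.    -0.001 -1.   ]]
```

```bash
python3 - <<'E'
from h import *
print("binder foot top",ray("top",(185,218),0),ray("top",(140,214),0))
for z in(0,.2,.25,.3): print(z,"binder top corners",ray("top",(107,94),z).round(3),ray("top",(148,93),z).round(3),"scene",ray("scene",(322,55),z).round(3),ray("scene",(245,70),z).round(3),ray("scene",(258,73),z).round(3))
for z in(.05,.08,.11,.14): print(z,"cap",ray("top",(231,254),z).round(3),ray("scene",(234,168),z).round(3))
for z in(.2,.25,.3): print(z,"monitor",ray("top",(188,80),z).round(3),ray("top",(191,122),z).round(3),ray("scene",(340,72),z).round(3))
E
```

```text
binder foot top [0.49171894 0.48614861 0.        ] [0.49929774 0.61157228 0.        ]
0 binder top corners [0.848 0.739 0.   ] [0.855 0.621 0.   ] scene [1.01  1.136 0.   ] [ 0.629  1.129 -0.   ] [0.675 1.081 0.   ]
0.2 binder top corners [0.766 0.64  0.2  ] [0.772 0.541 0.2  ] scene [0.835 0.752 0.2  ] [0.538 0.747 0.2  ] [0.573 0.709 0.2  ]
0.25 binder top corners [0.746 0.615 0.25 ] [0.752 0.521 0.25 ] scene [0.791 0.656 0.25 ] [0.516 0.651 0.25 ] [0.548 0.616 0.25 ]
0.3 binder top corners [0.726 0.59  0.3  ] [0.731 0.501 0.3  ] scene [0.747 0.56  0.3  ] [0.493 0.556 0.3  ] [0.523 0.523 0.3  ]
0.05 cap [0.394 0.344 0.05 ] [0.391 0.428 0.05 ]
0.08 cap [0.393 0.338 0.08 ] [0.385 0.392 0.08 ]
0.11 cap [0.392 0.333 0.11 ] [0.379 0.355 0.11 ]
0.14 cap [0.391 0.328 0.14 ] [0.373 0.319 0.14 ]
0.2 monitor [0.809 0.447 0.2  ] [0.702 0.432 0.2  ] [0.84  0.609 0.2  ]
0.25 monitor [0.787 0.431 0.25 ] [0.685 0.417 0.25 ] [0.796 0.523 0.25 ]
0.3 monitor [0.764 0.416 0.3  ] [0.668 0.402 0.3  ] [0.752 0.437 0.3  ]
```

Emit:
jog_arm --motion '[[85,[-18,-12,0],0],[85,[-18,-12,0],0],[85,[-18,-12,0],0],[85,[-18,-12,0],0],[85,[-18,-12,0],0],[85,[-18,-12,0],0],[85,[-18,-12,0],0],[85,[-18,-12,0],0],[85,[-18,-12,0],0],[85,[-17,-9,0],0],[85,[0,0,0],0],[85,[0,0,0],0]]'

```text
clock: 1.1
tcp_pos: [0.3599, 0.4005, 0.2312]
orientation: [-0.614, -3.081, 0.001]
ft_force: [-0.3, 0.6, -0.2]
width: 0.0851
finger_force: 0.0
```

Emit:
jog_arm --motion '[[0,[0,0,0],-6],[0,[0,0,0],-6],[0,[0,0,0],-6],[0,[-20,-9,0],0],[0,[-20,-9,0],0],[0,[-20,-9,0],0],[0,[-20,-9,0],0],[0,[-20,-9,0],0],[0,[-20,-9,0],0],[0,[-20,-9,0],0],[0,[-14,-5,0],0],[0,[0,0,0],0]]'

```text
clock: 2.1
tcp_pos: [0.5097, 0.3202, 0.2309]
orientation: [0.126, 3.139, -0.001]
ft_force: [-0.2, -0.2, 0.1]
width: -0.0001
finger_force: 0.0
```

```bash
python3 - <<'E'
from h import *
import cv2
s=observe();print(s["tcp_pos"],s["width"],R.from_rotvec(s["orientation"]).as_matrix().round(3))
im=snapshot("wrist");cv2.imwrite("pics/w1.png",im[:,:,::-1])
E
```

```text
[0.50974686 0.32024257 0.23088489] -0.00011505494311216559 [[-0.997  0.08   0.   ]
 [ 0.08   0.997 -0.001]
 [-0.    -0.001 -1.   ]]
```

View pics/w1.png

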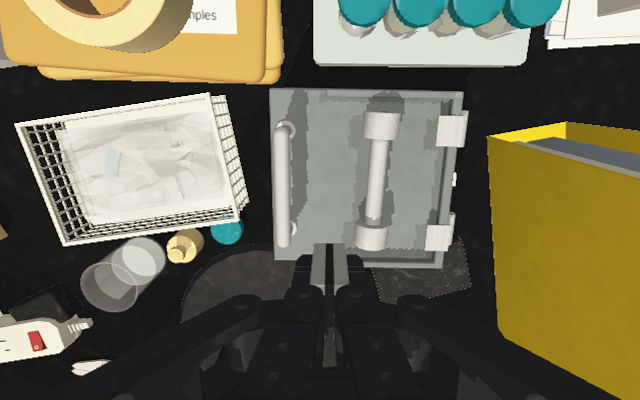

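Wrist view: handle bar from (281,130) to (283,243), roller collars near (381,124) and (372,236), lid edges about (270,90)-(276,262), and the tool lies between the handle and the roller.

```bash
python3 - <<'E'
from h import *
s=observe();Rm=R.from_rotvec(s["orientation"]).as_matrix()
for n,p,z in(("h1",(281,129),.113),("h2",(283,243),.113),("r1",(381,124),.1),("r2",(372,236),.1),("rb",(377,170),.1),("e1",(270,90),.084),("e2",(276,262),.084),("s1",(463,95),.094),("s2",(442,266),.094)):
    w=ray("wrist",p,z,s); print(n,w.round(4),((Rm.T@(w-s["tcp_pos"]))*1000).round(1))
E
```

```text
h1 [0.4578 0.2902 0.113 ] [ 47.7 -35.  117.9]
h2 [0.5475 0.2811 0.113 ] [-42.4 -37.  117.8]
r1 [0.4614 0.3646 0.1   ] [ 50.   39.4 130.8]
r2 [0.5527 0.3536 0.1   ] [-41.9  35.7 130.8]
rb [0.4968 0.3601 0.1   ] [ 14.3  37.7 130.8]
e1 [0.4298 0.281  0.084 ] [ 74.9 -46.3 146.9]
e2 [0.5781 0.2674 0.084 ] [-74.  -48.2 146.8]
s1 [0.4453 0.4282 0.094 ] [ 71.1 101.6 136.8]
s2 [0.5885 0.414  0.094 ] [-72.9  98.7 136.8]
```

Emit:
jog_arm --motion '[[0,[3,0,12],1],[0,[0,0,15],0],[0,[0,0,15],0],[0,[0,0,15],0],[0,[0,0,15],0],[0,[0,0,15],0],[0,[0,0,15],0],[0,[0,0,12],0],[0,[0,0,10],0],[0,[0,0,8],0],[0,[0,0,5],0],[0,[0,0,0],0]]'

```text
clock: 3.15
tcp_pos: [0.5042, 0.3217, 0.0935]
orientation: [-0.149, -3.137, 0.001]
ft_force: [0.2, -0.2, -0.3]
width: 0.0001
finger_force: 0.0
```

Emit:
jog_arm --motion '[[0,[0,4,0],0],[0,[0,4,0],0],[0,[0,2,0],0],[0,[0,2,0],0],[0,[0,2,0],0],[0,[0,2,0],0],[0,[0,2,0],0],[0,[0,2,0],0],[0,[0,2,0],0],[0,[0,2,0],0],[0,[0,2,0],0],[0,[0,2,0],0]]'

```text
clock: 4.15
tcp_pos: [0.5073, 0.3497, 0.0943]
orientation: [-0.149, -3.138, 0.0]
ft_force: [-0.1, 0.7, 0.1]
width: -0.0001
finger_force: 0.1
```

Emit:
jog_arm --motion '[[0,[0,2,0],0],[0,[0,2,0],0],[0,[0,2,0],0],[0,[0,2,0],0],[0,[0,2,0],0],[0,[0,2,0],0],[0,[0,2,0],0],[0,[0,2,0],0],[0,[0,2,0],0],[0,[0,2,0],0]]'

```text
clock: 4.98
tcp_pos: [0.5092, 0.3696, 0.0943]
orientation: [-0.149, -3.138, 0.0]
ft_force: [-0.4, -0.4, 0.6]
width: -0.0001
finger_force: 0.1
```

```bash
python3 - <<'E'
from h import *
import cv2
s=observe();print(s["tcp_pos"],s["ft_force"])
im=snapshot("wrist");cv2.imwrite("pics/w2.png",im[:,:,::-1])
E
```

```text
[0.50923568 0.36958387 0.09426904] [-0.38721252 -0.37334675  0.59642086]
```

View pics/w2.png

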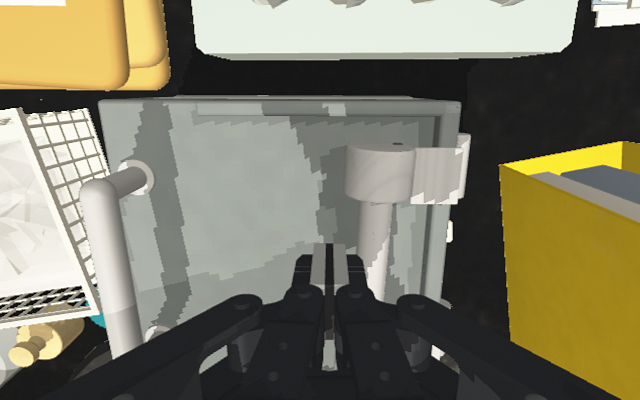

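The roller has rolled on: its collar spans x = 345–415 at row 175 and the stop starts near x = 437, so it has about 10 mm left.

Emit:
jog_arm --motion '[[0,[0,1.5,0],0],[0,[0,1.5,0],0],[0,[0,1.5,0],0],[0,[0,1,0],0],[0,[0,1,0],0],[0,[0,1,0],0],[0,[0,1,0],0]]'

```text
clock: 5.62
tcp_pos: [0.5101, 0.3779, 0.0943]
orientation: [0.149, 3.138, -0.0]
ft_force: [0.3, -0.1, 1.1]
width: 0.0002
finger_force: 0.1
```

Emit:
jog_arm --motion '[[0,[0,1,0],0],[0,[0,1,0],0],[0,[0,0,0],0]]'

```text
clock: 5.87
tcp_pos: [0.5102, 0.3801, 0.0943]
orientation: [-0.149, -3.138, -0.0]
ft_force: [-0.1, 0.5, -0.0]
width: -0.0001
finger_force: 0.0
```

Emit:
jog_arm --motion '[[0,[0,1,0],0],[0,[0,1,0],0],[0,[0,0,0],0]]'

```text
clock: 6.12
tcp_pos: [0.5106, 0.3818, 0.0943]
orientation: [0.15, 3.138, -0.0]
ft_force: [1.0, -0.9, 1.5]
width: 0.0001
finger_force: 1.0
```

Emit:
jog_arm --motion '[[0,[0,1,0],0],[0,[0,1,0],0],[0,[0,0,0],0]]'

```text
clock: 6.37
tcp_pos: [0.5108, 0.3828, 0.0943]
orientation: [-0.15, -3.138, 0.003]
ft_force: [-0.3, -7.9, 4.1]
width: -0.0001
finger_force: 4.3
```

The −7.9 N shows the roller is against the stop. I'm backing off slowly, then going up.

Emit:
jog_arm --motion '[[0,[0,0,0],0],[0,[0,-1,0],0],[0,[0,-1,0],0],[0,[0,-1,0],0],[0,[0,-2,0],0],[0,[0,-4,0],0],[0,[0,-6,0],0],[0,[0,-6,0],0],[0,[0,-6,-5],0],[0,[0,0,-20],0],[0,[0,0,-20],0],[0,[0,0,-20],0]]'

```text
clock: 7.37
tcp_pos: [0.5081, 0.3562, 0.1604]
orientation: [-0.15, -3.138, 0.0]
ft_force: [-0.2, 0.9, 0.2]
width: 0.0
finger_force: 0.0
```

Emit:
jog_arm --motion '[[0,[0,0,-20],0],[50,[0,0,-15],0],[50,[0,-10,0],0],[50,[0,-10,0],0],[50,[0,-10,0],0],[50,[0,0,0],0],[50,[0,0,0],0]]'

```text
clock: 7.95
tcp_pos: [0.5052, 0.3261, 0.1939]
orientation: [-0.151, -3.137, 0.001]
ft_force: [0.2, 0.6, 0.5]
width: 0.0501
finger_force: 0.0
```

```bash
python3 - <<'E'
from h import *
import cv2
s=observe();print(s["tcp_pos"],s["width"],s["orientation"])
im=snapshot("wrist");cv2.imwrite("pics/w3.png",im[:,:,::-1])
E
```

```text
[0.50520077 0.3260602  0.19387563] 0.050124781170160865 [-1.51278776e-01 -3.13733800e+00  1.06165646e-03]
```

View pics/w3.png

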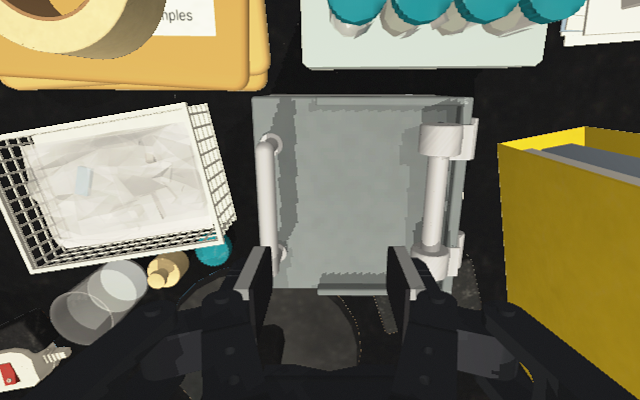

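The roller now sits at the hinge-side stop (bar at (436,200)), and the handle runs from (265,145) to (268,270).

```bash
python3 - <<'E'
from h import *
s=observe();Rm=R.from_rotvec(s["orientation"]).as_matrix()
for n,p,z in(("h1",(264,145),.113),("h2",(267,262),.113),("r",(436,200),.1)):
    w=ray("wrist",p,z,s); print(n,w.round(4),((Rm.T@(w-s["tcp_pos"]))*1000).round(1))
E
```

```text
h1 [0.4598 0.2898 0.113 ] [ 41.5 -41.1  80.9]
h2 [0.5409 0.2797 0.113 ] [-40.2 -43.5  80.9]
r [0.5112 0.4013 0.1   ] [ 1.  74.7 93.9]
```

Emit:
jog_arm --motion '[[50,[0,-14,0],1.5],[50,[0,-14,0],0],[50,[0,-14,0],0],[50,[0,0,10],0],[50,[0,0,15],0],[50,[0,0,15],0],[50,[0,0,15],0],[50,[0,0,15],0],[50,[0,0,12],0],[50,[0,0,10],0],[50,[0,0,9],0],[50,[0,0,0],0]]'

```text
clock: 9.0
tcp_pos: [0.4999, 0.2849, 0.0917]
orientation: [-0.19, -3.134, 0.002]
ft_force: [-0.8, 0.2, 0.4]
width: 0.0498
finger_force: 0.0
```

Emit:
jog_arm --motion '[[0,[0,0,0],0],[0,[0,0,0],0],[0,[0,0,0],0],[0,[0,0,0],0],[0,[0,0,0],0],[0,[0,0,0],0],[0,[0,0,0],0],[0,[0,0,0],0]]' --newtons 60

```text
clock: 9.67
tcp_pos: [0.5008, 0.285, 0.0941]
orientation: [0.191, 3.135, -0.0]
ft_force: [-0.9, -3.8, 5.0]
width: 0.0099
finger_force: 58.4
```

Emit:
jog_arm --motion '[[0,[0,0.3,-1],0],[0,[0,0.3,-1],0],[0,[0,0.3,-1],0],[0,[0,0.3,-1],0],[0,[0,0,0],0]]' --newtons 80

```text
clock: 10.08
tcp_pos: [0.5007, 0.2858, 0.0969]
orientation: [-0.191, -3.136, 0.002]
ft_force: [3.5, -3.4, -7.8]
width: 0.0094
finger_force: 79.4
```

Emit:
jog_arm --motion '[[0,[0,0.3,-1],0],[0,[0,0.3,-1],0],[0,[0,0.3,-1],0],[0,[0,0.3,-1],0],[0,[0,0.3,-1],0],[0,[0,0.3,-1],0],[0,[0,0,0],0]]'

```text
clock: 10.67
tcp_pos: [0.501, 0.288, 0.1034]
orientation: [0.191, 3.136, -0.001]
ft_force: [0.4, -4.1, 0.8]
width: 0.0092
finger_force: 80.3
```

Emit:
jog_arm --motion '[[0,[0,0.4,-1.5],0],[0,[0,0.4,-1.5],0],[0,[0,0.4,-1.5],0],[0,[0,0.5,-1.5],0],[0,[0,0.5,-1.5],0],[0,[0,0.5,-1.5],0],[0,[0,0.5,-1.5],0],[0,[0,0.5,-1.5],0],[0,[0,0.5,-1.5],0],[0,[0,0,0],0],[0,[0,0,0],0]]'

```text
clock: 11.58
tcp_pos: [0.5015, 0.2936, 0.1175]
orientation: [0.189, 3.135, 0.002]
ft_force: [-0.2, 4.6, 2.7]
width: 0.0091
finger_force: 79.9
```

```bash
python3 - <<'E'
from h import *
import cv2
s=observe();print(s["tcp_pos"],s["width"],s["ft_force"])
im=snapshot("scene")[120:230,220:350,::-1];im=cv2.resize(im,(650,550),interpolation=2)
w=cv2.resize(snapshot("wrist")[:,:,::-1],(800,500))
cv2.imwrite("pics/s4.png",im);cv2.imwrite("pics/w4.png",w)
E
```

```text
[0.50149485 0.29359202 0.11754828] 0.009145497184788909 [-0.23379918  4.57306975  2.71187374]
```

View pics/s4.png

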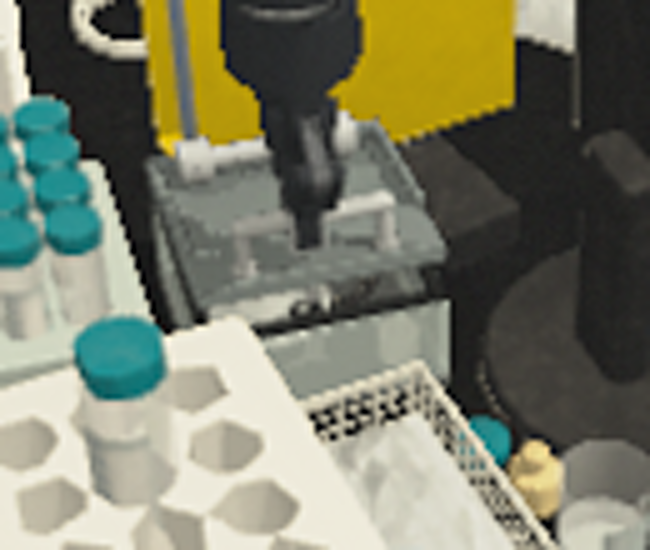

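View pics/w4.png

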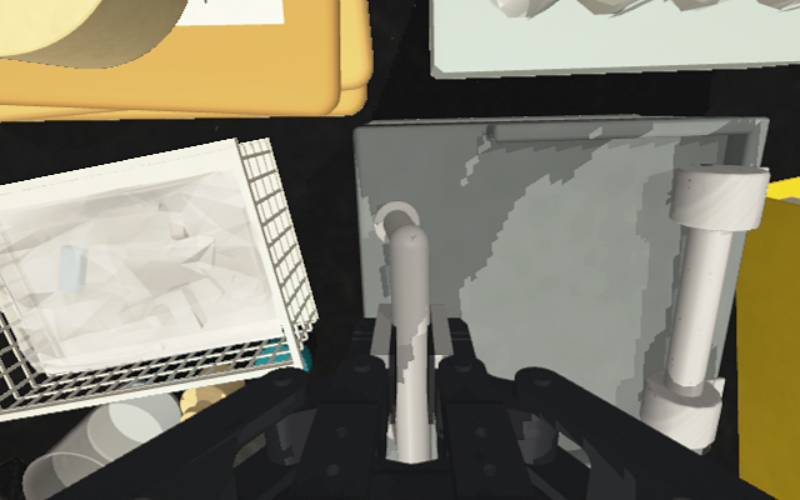

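The lid is visibly open, by about 24 mm. The bar is gripped between the pads and the roller sits at the hinge-side stop. I'll let it settle, then hand in.

Emit:
jog_arm --motion '[[0,[0,0,0],0],[0,[0,0,0],0],[0,[0,0,0],0],[0,[0,0,0],0],[0,[0,0,0],0],[0,[0,0,0],0]]'

```text
clock: 12.18
tcp_pos: [0.5015, 0.2936, 0.1175]
orientation: [0.189, 3.135, 0.002]
ft_force: [0.2, 5.7, 2.7]
width: 0.0094
finger_force: 80.0
```

```bash
python3 -c "
from workcell import *
s=observe();print(s['tcp_pos'],s['finger_force'],s['ft_force']);print(job_done())"
```

```text
[0.50145118 0.29355315 0.11745683] 79.96008396148682 [0.18632477 5.72541742 2.74490322]
the job is handed in; nothing more can be done
None
```

I handed the job in at about 12 s: the roller was rolled to the hinge-side stop, the seal is broken, and the gripper is still holding the lid about 24 mm up (my estimate from the arm's rise); no verdict came back.

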